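Seat a specimen carrier and clamp it with the inner knob of a concentric pair

ROBOT

A 6-joint arm with a two-finger parallel gripper is mounted at the origin on the work surface. World frame = base frame: x ahead of the robot, y to its left, z up, the work surface at z = 0. Lengths are in m, angles in rad, forces in N, time in s.
With the tool pointing down it reaches from about 0.4 to 0.925 m from the base axis. Payload 12.5 kg.
Tool frame: the origin (TCP) lies at the very end of the fingers, on their centre line; the grasp point (between the pads) lies 19 mm behind it (tcp_to_grasp is the distance from the TCP to the grasp point, in m); y points along the fingers, z is the direction in which the jaws open and shut, and the axes are right-handed (so a half turn about y gives the same grasp; the last joint's range is limited). The gripper opens to 95 mm and grips with 3 to 60 N. Pads are 20 mm wide; open, the fingers measure 119 mm over their backs; the gripper's body (75 mm by 180 mm) begins 59 mm behind the grasp point.
Start: joints at [1.188, 0.491, 1.559, -0, 1.092, -0.106], TCP at [0.171, 0.601, 0.215] pointing down, gripper open.
Joint ranges: [-3.1, 3.1], [-0.84, 2.19], [0.05, 2.79], [-1.13, 4.28], [0.06, 2.93], [-2.69, 2.69]. Speed limits (rad/s): [2.22, 2.22, 2.79, 3.14, 3.14, 3.14].

INTERFACE

Orientations are given as a unit quaternion [w, x, y, z].
In Python, from workcell import * gives the robot as it stands.
- The arm moves only by the tool play_rows, never from a script. Its arguments are lists of equal length, an entry for each row: "offset": the shift along the tool's x, y, z in mm, a list of three; "angular": the turn, a rotation vector about the tool's x, y, z in rad, a list of three. A call has 1 to 20 rows; each row is the pose to reach, as a shift and turn from the pose measured when the call began, along the tool's axes at that moment; what a row does not reach only later rows make up. A row lasts 1/8 s, in which the tool goes at most 62.5 mm and 10.7 degrees, less where a joint would pass 70% of its speed; a pose out of reach is approached as far as the arm can. A call with a gripper value outside its range is refused whole. "claw" is the closure in counts, from 0 (fully open) to 255 (shut), set as the call begins (left out, the last holds). The fingers move at their own pace and stop on an object; "newtons" is the grip in N (left out, the last holds). Time passes only in rows, so rows that repeat a pose let the fingers close. It gives the time, the measured TCP pose, the force and the opening at its end, in the units of the state.
- observe(): the state, without advancing time (a new reading comes with each control period).
- snapshot(name): name is "side" or "top"; returns a dict with "image" (480x640x3 uint8, red, green, blue), "depth" (480x640 float32, m along the optical axis (not along the pixel's ray), 0 where there is no reading), "vertical_fov" (degrees; the focal length in pixels is half the picture's height over the tangent of half this angle, whatever the lens; pixels are square), "cx", "cy" (the principal point, pixels), "extrinsics" (4x4, takes a point from world to camera coordinates). Camera axes: x right, y down, z forward; pixel columns grow to the right and rows downward; lengths in m; the calibration is good to about 2 mm. A picture is of the moment at which its call begins.
- job_done(): hands the job in, once; it reports no verdict.
The state is a dict: "time_s": time; "q": joint angles; "qvel": joint speeds; "tau": joint torques, N m; "tool_pos": TCP position; "orientation": TCP orientation; "contact_force": force on the tool from outside, world axes, zero at the start; "ft_torque": the same for the moment, N m; "opening": opening from 0.0 (shut) to 1.0 (fully open).
Only numpy, scipy, OpenCV 4.12 (cv2) and the standard library are available. Lean on these libraries where they do the work, as an engineer would, in place of code of your own. Each camera call takes 0.05 s, during which the arm holds its last target.

TASK

Slide the specimen carrier along its slideway until it is gently but fully home against the end stop, then turn the small inner knob on top of the bridge clockwise until the foot holds the sprung specimen block with about 10 N, without turning the wide ring beneath the knob. Push gently (never more than 25 N on the stop, never more than 20 N under the foot), then let go, and leave the other things on the bench as they are.

Things in the scene. Friction and masses are not known exactly. Their poses are not given: they have to be found in the camera images.
- instrument: beige metal instrument fixed to the table, 150 x 285 mm, deck top 50 mm above the table. Origin on the table, straight below the knob axis; z up, its y axis runs along the slideway towards the end stop. A bridge 116 (x) x 70 (y) mm stands over the slideway around the origin, its top 130 mm above the table; two steel rails 33 mm apart guide the carrier from y = -75 to +20 mm
- end_stop: dark steel block across the far end of the slideway, under the bridge; origin at the middle of the lower edge of the face that the carrier's nose meets (20 mm along +y from the knob axis, 50 mm up)
- carrier: loose steel slide, 0.2 to 0.5 kg, 30 mm wide, 170 mm long, 8 mm thick, lying on the deck between the rails, pulled out 25 to 45 mm from home; origin on its underside below the centre of its upright tab; y axis towards its nose, 160 mm from the origin. Home: its origin lies at x = 0, y = -140, z = 50 mm in the instrument's frame, under the foot then lies the specimen block
- carrier_tab (a point): centre of the carrier's upright tab (a steel block 20 mm in x, 14 mm in y, from 8 to 48 mm above the carrier's underside; this point is 28 mm above the underside, 78 mm above the table); grip or push it here. 25 mm and more are free around it
- knob_grip (a point): the small inner knob, on its vertical axis, half-way up: round, fluted, 32 mm across, 28 mm tall, its foot 147 mm and its top 175 mm above the table. Clockwise seen from above lowers the foot 12 mm per rad; 0.3 to 1.1 rad to first touch. Friction 0.26 N m (less felt at rest), it stays where it is left; the foot's load adds 0.012 N m per N, felt as a rising twisting moment
- ring_lug (a point): small lug on the rim of the wide ring, 30 mm from the axis: the ring is round, fluted, 60 mm across, 16 mm high (131 to 147 mm above the table), directly under the knob and turning about the same axis, very lightly (0.03 N m). It is a preset and must not be turned
- foot: dark steel foot 18 mm across, rigid on the clamp spindle under the bridge, on the knob axis; origin at the centre of its lower face, 74 to 77 mm above the table at the start; it goes down 12 mm per rad of the inner knob, and 48 N per rad once it bears on the specimen block
- jar_center (a point): small loose amber glass jar with a black cap, 40 mm across, 60 mm tall, standing near the instrument; the point is its centre. Leave it
- dish_rim (a point): small loose white dish, 56 mm across, 20 mm high, standing near the instrument; the point is the centre of its mouth. Leave it
- spare_tab (a point): centre of the tab of a loose spare carrier, same as the first, lying on the bare table at the left. Leave it
- carrier_seat (a point): point on top of the carrier plate under its dark specimen block (18 x 36 mm), 140 mm from the tab. The block's top is 6 to 13 mm above this point (it differs each time and is not measured); it sits on a hidden spring: 4 N at first touch of the foot, then 4 N more for each mm that the foot presses it down (6 mm at most, sinking into a pocket)
Mind the look-alikes: they are no part of the job. Leave any purple or turquoise look-alike of the carrier alone.

How it is judged:
On the way, in this order (a step that is already met when the one before it is completed fails the run):
1. the carrier is home against the end stop, before it is clamped (y of carrier in the frame of instrument above -0.1415 m and contact force between foot and carrier below 0.5 N), for 0.2 s.
2. the foot bears on the carrier with 6 to 16 N (contact force between foot and carrier between 6 and 16 N), for 0.2 s.
At the end, for the whole second after the job is handed in: the carrier is within 1.5 mm of home against the end stop and at rest, the foot presses on it with 6 to 16 N, and the lug of the wide ring is within 3 mm of where it started (about 0.1 rad) (all of step 2 and y of carrier in the frame of instrument above -0.1415 m and distance of ring_lug from where it was at the start of the episode below 0.003 m and linear speed of carrier below 0.01 m/s); the robot touches nothing.
It fails at once if the wide ring is turned: its lug moves more than 5 mm (distance of ring_lug from where it was at the start of the episode above 0.005 m).
It fails at once if the foot presses on the carrier with more than 20 N (contact force between foot and carrier above 20 N).
It fails at once if the carrier is rammed against the end stop with more than 25 N (contact force between end_stop and carrier above 25 N).
It fails at once if the jar, the dish or the spare carrier is moved more than 20 mm (distance of any of jar_center, dish_rim, spare_tab from where it was at the start of the episode above 0.02 m).
It also fails if it takes over 72 s, if anything falls off the work surface, if the arm or the gripper's body presses on something with over 40 N, if the wrist force passes 120 N, or if a joint passes its speed limit or range.

## Working session

There is one attempt and no reset: what is moved stays moved. The work goes in short steps, Python scripts to look and compute and a tool call to move; the robot and the scene stay as the last step left them, time stands still between calls to the robot, and variables do not carry over. Pictures are saved under pics/ and viewed, and the job is handed in when it is done.

Besides the shell and the picture viewer there is one more tool, called in YAML: its name, and indented under it one key for each argument. play_rows: Moves the arm, as the interface text tells. Its arguments: {"type":"object","properties":{"offset":{"type":"array","items":{"type":"array","items":{"type":"number"}}},"angular":{"type":"array","items":{"type":"array","items":{"type":"number"}}},"claw":{"type":"number"},"newtons":{"type":"number"}},"required":["offset","angular"]}

```bash
mkdir -p pics; ls; python3 - <<'E'
from workcell import *
import cv2,pickle
print(observe())
d={}
for n in("side","top"):
    s=snapshot(n);d[n]=s
    cv2.imwrite(f"pics/{n}0.png",s["image"][:,:,::-1])
    print(n,s["vertical_fov"],s["cx"],s["cy"],s["extrinsics"])
pickle.dump(d,open("s0.pkl","wb"))
E
```

```text
pics
{'time_s': 0.0, 'q': array([ 1.18842903e+00,  4.91533298e-01,  1.55947958e+00, -2.25780065e-05,
        1.09174455e+00, -1.05605104e-01]), 'qvel': array([-0.00165483,  0.00078874, -0.0005361 ,  0.00128744, -0.00014081,
       -0.00129993]), 'tau': array([-2.16543827e-03, -6.12627983e+01, -2.58175278e+01,  6.91377791e-02,
        4.83179174e-02, -1.04525491e-04]), 'tool_pos': array([0.17066095, 0.60096572, 0.2140677 ]), 'orientation': array([-0.69994633,  0.70074898, -0.09762716,  0.09744194]), 'contact_force': array([-0.68773   , -0.09801911,  0.02048839]), 'ft_torque': array([-0.00809038,  0.03492378, -0.01671414]), 'opening': 1.0013288358348205}
side 44.27358437780413 317.7538163501617 245.20555201370345 [[ 0.71866174 -0.6951078  -0.01872052 -0.3796794 ]
 [-0.45809544 -0.45302066 -0.76480118  0.35745591]
 [ 0.52313848  0.55820913 -0.64399433  1.05846217]
 [ 0.          0.          0.          1.        ]]
top 50.220014818770714 312.02170049059765 243.96191596191716 [[ 2.79674563e-02 -9.99608753e-01  4.03276424e-04  1.80405202e-02]
 [-9.84661475e-01 -2.76187574e-02 -1.72275892e-01  5.78274592e-01]
 [ 1.72219627e-01  4.42102773e-03 -9.85048656e-01  9.12144183e-01]
 [ 0.00000000e+00  0.00000000e+00  0.00000000e+00  1.00000000e+00]]
```

View pics/side0.png

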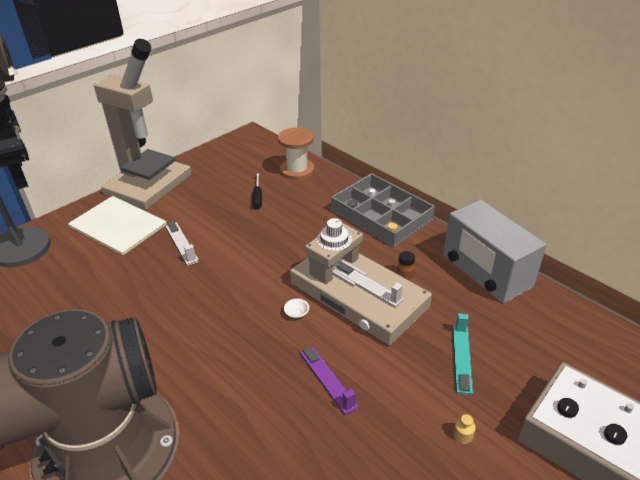

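View pics/top0.png

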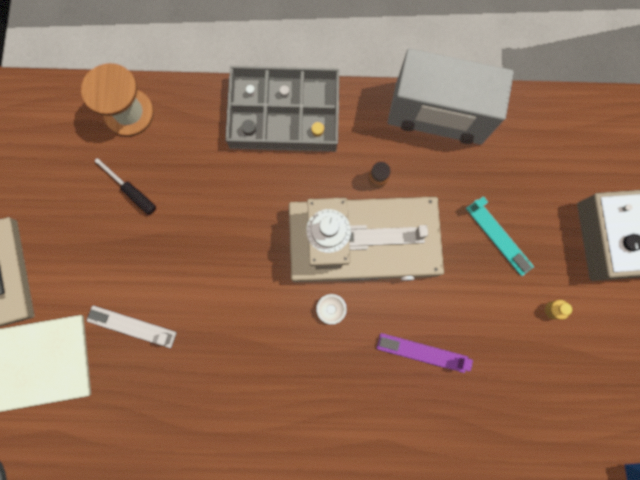

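Top view: the instrument is at about (365,240). Its knob and ring are at (328,230), and the grey carrier's tab is at (422,232). Side view: knob at (335,228), tab at (397,293).

Carrier candidates (top view):
- Grey carrier in the instrument, tab at (422,232). This is the one I want.
- Grey spare on the bare table, (132,327).
- Purple look-alike, (425,353).
- Turquoise look-alike, (500,237).

Knob candidates: the small inner knob at (328,226), the wide ring around it, the black panel knobs at (633,243), and the small button at (407,278).

Next I'll check close crops.

```bash
cat > h.py <<'E'
import numpy as np,cv2
def K(s):
    f=240/np.tan(np.radians(s["vertical_fov"]/2));return f
def ray(s,u,v):
    E=s["extrinsics"];R=E[:3,:3];t=E[:3,3];f=K(s)
    d=R.T@np.array([(u-s["cx"])/f,(v-s["cy"])/f,1.]);return -R.T@t,d
def plane(s,u,v,z):
    c,d=ray(s,u,v);return c+d*(z-c[2])/d[2]
def tri(a,pa,b,pb):
    c1,d1=ray(a,*pa);c2,d2=ray(b,*pb)
    k=np.linalg.lstsq(np.c_[d1,-d2],c2-c1,rcond=None)[0]
    p,q=c1+k[0]*d1,c2+k[1]*d2
    return (p+q)/2,np.linalg.norm(p-q)
def proj(s,p):
    E=s["extrinsics"];c=E[:3,:3]@np.asarray(p)+E[:3,3];f=K(s);return s["cx"]+f*c[0]/c[2],s["cy"]+f*c[1]/c[2]
def cloud(s):
    f=K(s);v,u=np.mgrid[:480,:640];z=s["depth"]
    c=np.stack([(u-s["cx"])/f*z,(v-s["cy"])/f*z,z],-1);E=s["extrinsics"]
    return (c-E[:3,3])@E[:3,:3]
def crop(s,name,u0,v0,w,h,k):
    cv2.imwrite(name,cv2.resize(s["image"][v0:v0+h,u0:u0+w,::-1],None,fx=k,fy=k,interpolation=cv2.INTER_CUBIC))
E
python3 - <<'E'
import pickle;from h import *
d=pickle.load(open("s0.pkl","rb"))
crop(d["top"],"pics/ct0.png",285,190,160,100,5)
crop(d["side"],"pics/cs0.png",285,210,160,120,5)
for n in d:
    s=d[n];print(n,(s["depth"]>0).mean())
P=cloud(d["top"]);np.set_printoptions(precision=4,suppress=True)
for u,v in((328,226),(422,232),(390,237),(350,270),(430,270),(312,205)):print(u,v,P[v,u])
P=cloud(d["side"])
for u,v in((334,223),(397,290),(397,320)):print(u,v,P[v,u])
E
```

```text
side 0.996171875
top 0.99609375
328 226 [0.5865 0.0083 0.1744]
422 232 [ 0.5964 -0.1623  0.0983]
390 237 [ 0.5935 -0.1111  0.0579]
350 270 [ 0.5303 -0.0379  0.0501]
430 270 [ 0.5347 -0.1872  0.0485]
312 205 [0.633  0.0358 0.1282]
334 223 [0.587  0.0062 0.174 ]
397 290 [ 0.5901 -0.1723  0.0959]
397 320 [ 0.5619 -0.2003  0.0491]
```

View pics/ct0.png

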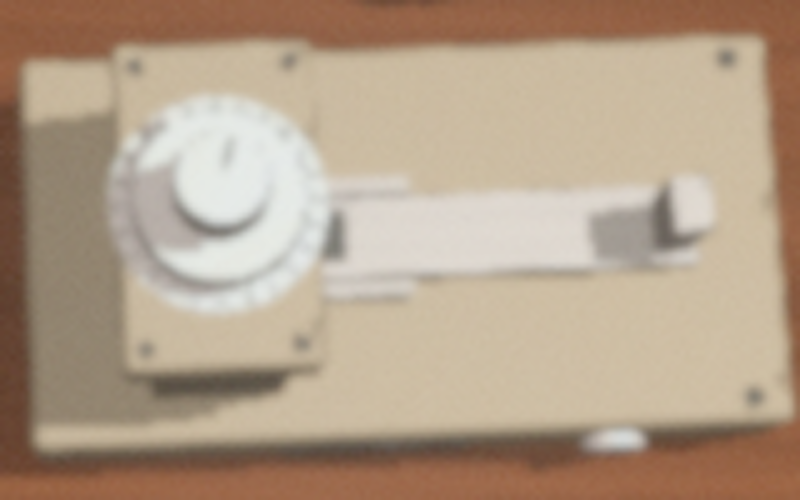

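View pics/cs0.png

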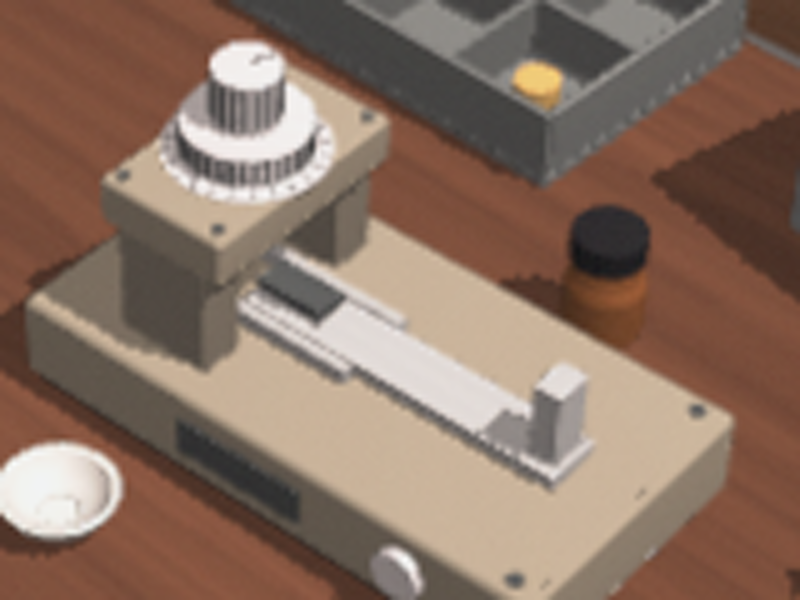

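The crops confirm both targets. The inner knob top is at about (329,226) in the top view and (334,223) in the side view. The grey carrier's tab top is at about (423,231) in the top view and (397,286) in the side view. Next I'll measure them.

```bash
python3 - <<'E'
import pickle;from h import *
np.set_printoptions(precision=4,suppress=True)
d=pickle.load(open("s0.pkl","rb"))
cen={}
for n in("top","side"):
    s=d[n];P=cloud(s)
    def sel(c,r,z0,z1):
        m=(np.hypot(P[...,0]-c[0],P[...,1]-c[1])<r)&(P[...,2]>z0)&(P[...,2]<z1)
        return m
    m=sel((.587,.007),.03,.170,.180);q=P[m];c,r=cv2.minEnclosingCircle(q[:,:2].astype(np.float32));print(n,"knob",m.sum(),q.mean(0),c,r,np.median(q[:,2]))
    v,u=np.nonzero(m);cen[n,'k']=(u.mean(),v.mean())
    m=sel((.595,-.167),.03,.094,.102);q=P[m];print(n,"tab",m.sum(),q.mean(0),cv2.minAreaRect(q[:,:2].astype(np.float32)))
    v,u=np.nonzero(m);cen[n,'t']=(u.mean(),v.mean())
    m=(abs(P[...,2]-.130)<.0025)&(abs(P[...,0]-.585)<.09)&(abs(P[...,1])<.07);q=P[m];print(n,"bridge",m.sum(),np.median(q[:,2]),cv2.minAreaRect(q[:,:2].astype(np.float32)))
    m=(abs(P[...,2]-.050)<.003)&(abs(P[...,0]-.585)<.12)&(P[...,1]<.09)&(P[...,1]>-.25);q=P[m];print(n,"deck",m.sum(),np.median(q[:,2]),cv2.minAreaRect(q[:,:2].astype(np.float32)))
    m=(abs(P[...,2]-.058)<.0025)&(abs(P[...,0]-.59)<.03)&(P[...,1]<-.06)&(P[...,1]>-.19);q=P[m];print(n,"carrier",m.sum(),np.median(q[:,2]),cv2.minAreaRect(q[:,:2].astype(np.float32)))
    hh=cv2.cvtColor(s["image"],cv2.COLOR_RGB2HSV)
for k in 'kt': print(k,cen['top',k],cen['side',k],tri(d['top'],cen['top',k],d['side'],cen['side',k]))
E
```

```text
top knob 299 [0.5885 0.006  0.1746] (0.5889330506324768, 0.005969897378236055) 0.016319112852215767 0.17472023775747433
top tab 85 [ 0.6005 -0.1651  0.097 ] ((0.600417971611023, -0.16519111394882202), (0.018916141241788864, 0.014106575399637222), 3.328773021697998)
top bridge 1391 0.1296582272521155 ((0.5887455344200134, 0.005887765437364578), (0.1151597797870636, 0.07493220269680023), 4.2020111083984375)
top deck 6598 0.04924952487647978 ((0.5936130881309509, -0.06612211465835571), (0.14947101473808289, 0.2838972806930542), 3.9181649684906006)
top carrier 708 0.05743062276259664 ((0.5930091738700867, -0.11742304265499115), (0.11434329301118851, 0.044049590826034546), 89.62027740478516)
side knob 138 [0.5845 0.0046 0.174 ] (0.5850924849510193, 0.005604694597423077) 0.01812170259654522 0.17406349361906787
side tab 51 [ 0.5962 -0.1656  0.0967] ((0.5964480042457581, -0.16503430902957916), (0.014753804542124271, 0.022100459784269333), 89.25930786132812)
side bridge 502 0.12952854462452654 ((0.5841410756111145, 0.005370274186134338), (0.11911550909280777, 0.07254835963249207), 3.7333760261535645)
side deck 3275 0.04924979500402242 ((0.607477068901062, -0.0661553293466568), (0.18977536261081696, 0.2862335443496704), 3.507129430770874)
side carrier 395 0.0575081743101919 ((0.5895747542381287, -0.11852128803730011), (0.04605553671717644, 0.11692877858877182), 0.33213308453559875)
k (np.float64(329.3779264214047), np.float64(224.8628762541806)) (np.float64(333.72463768115944), np.float64(223.86231884057972)) (array([0.5882, 0.0066, 0.1711]), np.float64(0.002338910787365159))
t (np.float64(423.4117647058824), np.float64(229.94117647058823)) (np.float64(396.4313725490196), np.float64(286.6470588235294)) (array([ 0.5998, -0.1647,  0.0943]), np.float64(0.0030861079890560804))
```

```bash
cat >> h.py <<'E'
from scipy.spatial.transform import Rotation as Ro
def Rq(q): return Ro.from_quat([q[1],q[2],q[3],q[0]])
def target(psi):
    # tool y down, tool z horizontal at world heading psi
    z=np.array([np.cos(psi),np.sin(psi),0]);y=np.array([0,0,-1.]);x=np.cross(y,z)
    return Ro.from_matrix(np.c_[x,y,z])
def plan(st,p,psi):
    R=Rq(st["orientation"]);o=R.inv().apply(np.asarray(p)-st["tool_pos"])*1000
    a=(R.inv()*target(psi)).as_rotvec();return o,a
E
python3 - <<'E'
from workcell import *;from h import *;import pickle
np.set_printoptions(precision=4,suppress=True)
st=observe();R=Rq(st["orientation"]).as_matrix();print(R);psi=np.arctan2(R[1,2],R[0,2]);print("psi",psi)
print("psi-j1+j6",psi-st["q"][0]+st["q"][5],"psi-j1-j6",psi-st["q"][0]-st["q"][5])
for p,ps in(((.46,.30,.27),.068),((.601,-.205,.25),.068)):
  for k in(0,np.pi,-np.pi):
    print(p,k,*plan(st,p,ps+k))
# block top height
d=pickle.load(open("s0.pkl","rb"));s=d["side"];P=cloud(s);im=cv2.cvtColor(s["image"],cv2.COLOR_RGB2HSV)
q=P[262:274,337:353];print(q[::3,::3,:].reshape(-1,3)); print(s["image"][262:274:3,337:353:3].mean(-1))
E
```

```text
[[ 0.9619 -0.0004  0.2733]
 [-0.2733 -0.001   0.9619]
 [-0.0001 -1.     -0.001 ]]
psi 1.2940128306869556
psi-j1+j6 1.3610534245478423e-05 psi-j1-j6 0.21121053713708843
(0.46, 0.3, 0.27) 0 [ 360.5404  -55.704  -210.5509] [0.0009 1.226  0.0005]
(0.46, 0.3, 0.27) 3.141592653589793 [ 360.5404  -55.704  -210.5509] [ 0.0006 -1.9156 -0.001 ]
(0.46, 0.3, 0.27) -3.141592653589793 [ 360.5404  -55.704  -210.5509] [ 0.0006 -1.9156 -0.001 ]
(0.601, -0.205, 0.25) 0 [ 634.1733  -35.2735 -657.7797] [0.0009 1.226  0.0005]
(0.601, -0.205, 0.25) 3.141592653589793 [ 634.1733  -35.2735 -657.7797] [ 0.0006 -1.9156 -0.001 ]
(0.601, -0.205, 0.25) -3.141592653589793 [ 634.1733  -35.2735 -657.7797] [ 0.0006 -1.9156 -0.001 ]
[[ 0.6027  0.0123  0.0488]
 [ 0.5929 -0.0067  0.067 ]
 [ 0.6052 -0.0043  0.0577]
 [ 0.6192 -0.0004  0.0464]
 [ 0.6211 -0.0081  0.05  ]
 [ 0.6245 -0.0142  0.0517]
 [ 0.5809 -0.0091  0.0672]
 [ 0.5876 -0.0119  0.0647]
 [ 0.5922 -0.0167  0.0648]
 [ 0.5968 -0.0216  0.065 ]
 [ 0.6089 -0.0195  0.0559]
 [ 0.6199 -0.0186  0.0483]
 [ 0.5818 -0.0082  0.057 ]
 [ 0.5806 -0.0187  0.0645]
 [ 0.5822 -0.0265  0.0685]
 [ 0.5872 -0.0308  0.068 ]
 [ 0.5941 -0.0334  0.0652]
 [ 0.5985 -0.0385  0.0656]
 [ 0.5732 -0.0167  0.059 ]
 [ 0.5784 -0.0209  0.0583]
 [ 0.5817 -0.027   0.0602]
 [ 0.581  -0.0368  0.0669]
 [ 0.5874 -0.0398  0.0647]
 [ 0.5944 -0.0424  0.0618]]
[[108.3333  97.6667 179.3333 201.6667 124.6667 111.    ]
 [ 97.6667  97.6667  98.3333  96.6667 189.6667 195.3333]
 [115.6667  60.      98.6667  99.      98.     116.6667]
 [200.     169.3333  93.6667  70.6667  94.6667 137.6667]]
```

play_rows:
  offset:
    - [45,-7,-26]
    - [90,-14,-53]
    - [135,-21,-79]
    - [180,-28,-105]
    - [225,-35,-132]
    - [270,-42,-158]
    - [315,-49,-184]
    - [360,-56,-210]
    - [388,-54,-255]
    - [415,-52,-300]
    - [442,-50,-345]
    - [470,-48,-389]
    - [497,-46,-434]
    - [525,-43,-479]
    - [552,-41,-523]
    - [579,-39,-568]
    - [607,-37,-613]
    - [634,-35,-658]
    - [634,-35,-658]
    - [634,-35,-658]
  angular:
    - [0,0.15,0]
    - [0,0.3,0]
    - [0,0.46,0]
    - [0,0.61,0]
    - [0,0.77,0]
    - [0,0.92,0]
    - [0,1.07,0]
    - [0,1.226,0]
    - [0,1.226,0]
    - [0,1.226,0]
    - [0,1.226,0]
    - [0,1.226,0]
    - [0,1.226,0]
    - [0,1.226,0]
    - [0,1.226,0]
    - [0,1.226,0]
    - [0,1.226,0]
    - [0,1.226,0]
    - [0,1.226,0]
    - [0,1.226,0]
  claw: 255
  newtons: 20

```text
time_s: 2.6
tool_pos: [0.6004, -0.2048, 0.2492]
orientation: [-0.516, 0.517, -0.483, 0.483]
contact_force: [0.3, 0.7, -0.3]
opening: 0.002
```

play_rows:
  offset:
    - [0,40,0]
    - [0,80,0]
    - [0,120,0]
    - [0,150,0]
    - [0,170,0]
    - [0,177,0]
    - [0,177,0]
  angular:
    - [0,0,0]
    - [0,0,0]
    - [0,0,0]
    - [0,0,0]
    - [0,0,0]
    - [0,0,0]
    - [0,0,0]

```text
time_s: 3.48
tool_pos: [0.6003, -0.2042, 0.0726]
orientation: [-0.516, 0.517, -0.483, 0.482]
contact_force: [-0.6, 0.5, 0.6]
opening: 0.007
```

```bash
python3 - <<'E'
from workcell import *;from h import *
st=observe();R=Rq(st["orientation"]).as_matrix();print(R.round(3),st["tool_pos"],st["contact_force"],st["ft_torque"],st["q"])
s=snapshot("side");crop(s,"pics/cs1.png",285,180,200,150,4)
s=snapshot("top");crop(s,"pics/ct1.png",285,180,180,120,4)
E
```

```text
[[ 0.068 -0.001  0.998]
 [-0.998 -0.     0.068]
 [ 0.    -1.    -0.001]] [ 0.60031879 -0.20418889  0.07260278] [-0.61695977  0.48828704  0.63224182] [-0.05541515  0.06586529  0.00388419] [-4.31658225e-01  6.65225398e-01  1.66380341e+00 -1.00934692e-03
  8.13605760e-01 -4.99400739e-01]
```

View pics/cs1.png

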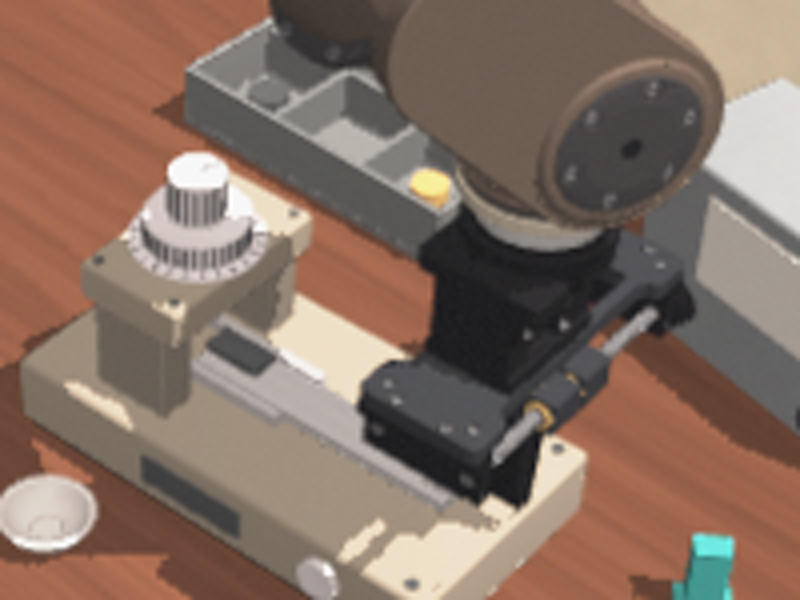

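View pics/ct1.png

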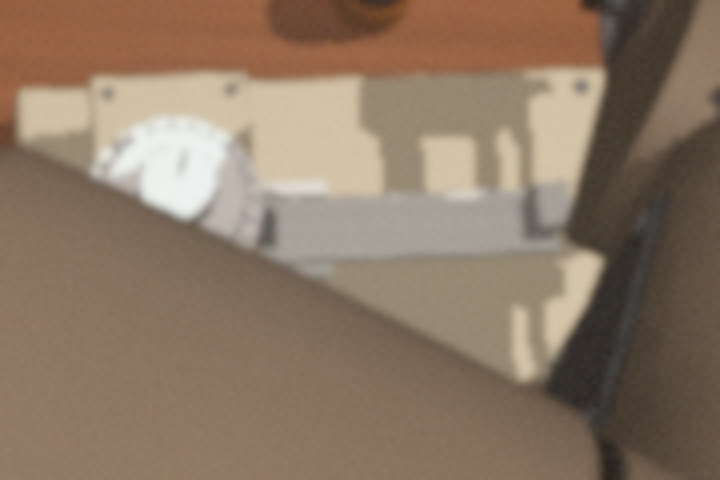

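The side view shows the closed fingers just behind the tab, with the carrier and the knob undisturbed. I'll push slowly along the slideway.

play_rows:
  offset:
    - [-4,0,0]
    - [-9,0,0]
    - [-14,0,0]
    - [-17,0,0]
    - [-19,0,0]
    - [-21,0,0]
    - [-23,0,0]
    - [-25,0,0]
    - [-27,0,0]
    - [-29,0,0]
    - [-31,0,0]
    - [-33,0,0]
    - [-35,0,0]
    - [-37,0,0]
    - [-39,0,0]
    - [-41,0,0]
    - [-43,0,0]
    - [-44,0,0]
    - [-45,0,0]
    - [-46,0,0]
  angular:
    - [0,0,0]
    - [0,0,0]
    - [0,0,0]
    - [0,0,0]
    - [0,0,0]
    - [0,0,0]
    - [0,0,0]
    - [0,0,0]
    - [0,0,0]
    - [0,0,0]
    - [0,0,0]
    - [0,0,0]
    - [0,0,0]
    - [0,0,0]
    - [0,0,0]
    - [0,0,0]
    - [0,0,0]
    - [0,0,0]
    - [0,0,0]
    - [0,0,0]

```text
time_s: 6.08
tool_pos: [0.5975, -0.1587, 0.0733]
orientation: [-0.517, 0.517, -0.482, 0.483]
contact_force: [-0.6, -1.4, -1.8]
opening: 0.008
```

```bash
python3 - <<'E'
from workcell import *;from h import *
st=observe();print(st["tool_pos"],st["contact_force"],st["ft_torque"])
s=snapshot("side");crop(s,"pics/cs2.png",285,180,200,150,4)
E
```

```text
[ 0.59749307 -0.15873832  0.07325104] [-0.56267815 -1.40759606 -1.84190425] [-0.26033355  0.03924201 -0.04049015]
```

View pics/cs2.png

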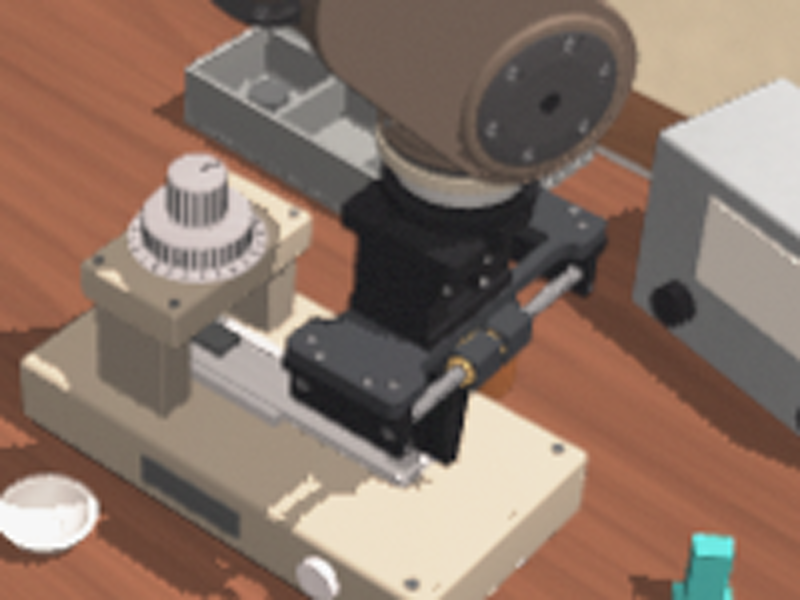

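The carrier is sliding, with about 2 N of friction. I'll approach the stop in fine steps.

play_rows:
  offset:
    - [-1,0,0]
    - [-2,0,0]
    - [-3,0,0]
    - [-4,0,0]
    - [-5,0,0]
    - [-5.5,0,0]
  angular:
    - [0,0,0]
    - [0,0,0]
    - [0,0,0]
    - [0,0,0]
    - [0,0,0]
    - [0,0,0]

```text
time_s: 6.88
tool_pos: [0.5971, -0.1531, 0.0732]
orientation: [-0.517, 0.517, -0.483, 0.483]
contact_force: [0.4, -1.7, -0.7]
opening: 0.006
```

play_rows:
  offset:
    - [-0.5,0,0]
    - [-1,0,0]
    - [-1.5,0,0]
    - [-1.5,0,0]
  angular:
    - [0,0,0]
    - [0,0,0]
    - [0,0,0]
    - [0,0,0]

```text
time_s: 7.38
tool_pos: [0.5971, -0.1519, 0.0733]
orientation: [-0.516, 0.517, -0.482, 0.483]
contact_force: [-0.8, -5.2, -0.5]
opening: 0.006
```

play_rows:
  offset:
    - [-0.4,0,0]
    - [-0.4,0,0]
  angular:
    - [0,0,0]
    - [0,0,0]

```text
time_s: 7.62
tool_pos: [0.5972, -0.1519, 0.0735]
orientation: [-0.516, 0.517, -0.482, 0.483]
contact_force: [-0.1, -5.5, 0.0]
opening: 0.004
```

play_rows:
  offset:
    - [-0.5,0,0]
    - [-1,0,0]
    - [-1,0,0]
  angular:
    - [0,0,0]
    - [0,0,0]
    - [0,0,0]

```text
time_s: 8.0
tool_pos: [0.5975, -0.1518, 0.0738]
orientation: [-0.516, 0.517, -0.481, 0.484]
contact_force: [0.2, -9.5, -0.6]
opening: 0.003
```

The TCP held still while the force rose to 9.5 N, so the carrier is against the stop. I'll back off, rise and check.

play_rows:
  offset:
    - [2,0,0]
    - [10,0,0]
    - [20,0,0]
    - [24,0,0]
    - [24,-40,0]
    - [24,-90,0]
    - [24,-140,0]
    - [24,-190,0]
    - [50,-200,0]
    - [80,-200,0]
    - [80,-200,0]
  angular:
    - [0,0,0]
    - [0,0,0]
    - [0,0,0]
    - [0,0,0]
    - [0,0,0]
    - [0,0,0]
    - [0,0,0]
    - [0,0,0]
    - [0,0,0]
    - [0,0,0]
    - [0,0,0]
  claw: 0

```text
time_s: 9.38
tool_pos: [0.6023, -0.2326, 0.2737]
orientation: [-0.516, 0.517, -0.482, 0.484]
contact_force: [0.0, 1.0, -0.1]
opening: 0.994
```

```bash
python3 - <<'E'
from workcell import *;from h import *;import pickle
np.set_printoptions(precision=4,suppress=True)
st=observe();print(st["tool_pos"],st["contact_force"],st["ft_torque"],st["q"])
d={n:snapshot(n) for n in("side","top")};pickle.dump(d,open("s1.pkl","wb"))
crop(d["side"],"pics/cs3.png",285,180,200,150,4);crop(d["top"],"pics/ct3.png",285,180,180,120,4)
for n in d:
    P=cloud(d[n]);m=(np.hypot(P[...,0]-.597,P[...,1]+.134)<.03)&(P[...,2]>.094)&(P[...,2]<.102);q=P[m];print(n,m.sum(),q.mean(0),cv2.minAreaRect(q[:,:2].astype(np.float32)))
    m=(np.hypot(P[...,0]-.587,P[...,1]-.006)<.03)&(P[...,2]>.17)&(P[...,2]<.18);q=P[m];print(n,m.sum(),q.mean(0))
E
```

```text
[ 0.6023 -0.2326  0.2737] [ 0.0202  1.0492 -0.0859] [-0.1036  0.07    0.0568] [-0.4699  0.4718  1.4286 -0.0021  1.2385 -0.5353]
side 52 [ 0.5942 -0.134   0.097 ] ((0.5945488810539246, -0.13341902196407318), (0.02721548266708851, 0.016331195831298828), 9.298421859741211)
side 136 [0.5846 0.0046 0.1742]
top 88 [ 0.5984 -0.1334  0.0967] ((0.5986616611480713, -0.133494570851326), (0.019835706800222397, 0.01390754897147417), 4.90403938293457)
top 299 [0.5885 0.006  0.1745]
```

View pics/cs3.png

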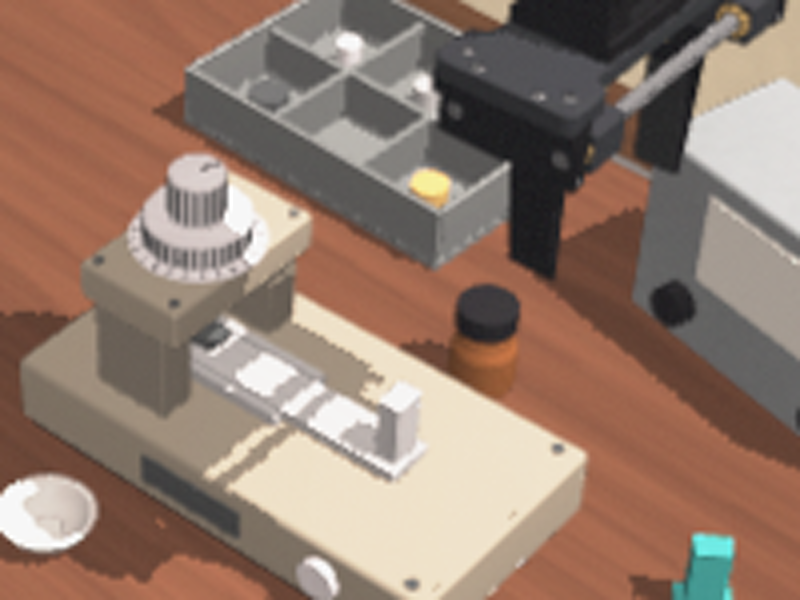

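View pics/ct3.png

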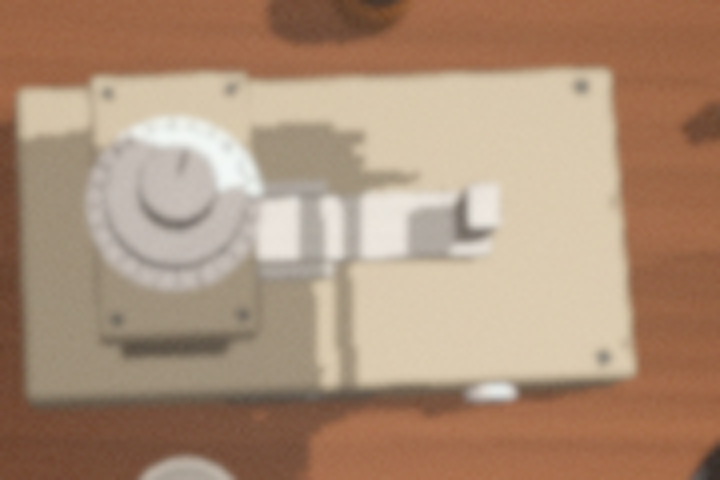

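Both views put the tab 139–140 mm from the knob axis after a 31.5 mm move, so the carrier is home. The knob and its pointer are unchanged. Next is the knob.

```bash
python3 - <<'E'
from workcell import *;from h import *
np.set_printoptions(precision=4,suppress=True)
st=observe()
for z in(.25,.152):print(*plan(st,(.5866,.0052,z),.068))
E
```

```text
[-236.6156   23.0518    0.2121] [-0.001  -0.0005  0.0026]
[-236.8663  121.0514    0.116 ] [-0.001  -0.0005  0.0026]
```

play_rows:
  offset:
    - [-50,5,0]
    - [-100,10,0]
    - [-150,15,0]
    - [-200,20,0]
    - [-225,23,0]
    - [-236.6,23,0.2]
    - [-236.6,50,0.2]
    - [-236.6,80,0.2]
    - [-236.7,100,0.1]
    - [-236.8,112,0.1]
    - [-236.8,118,0.1]
    - [-236.8,120,0.1]
    - [-236.8,120,0.1]
  angular:
    - [0,0,0]
    - [0,0,0]
    - [0,0,0]
    - [-0.001,0,0.002]
    - [-0.001,0,0.002]
    - [-0.001,0,0.002]
    - [-0.001,0,0.002]
    - [-0.001,0,0.002]
    - [-0.001,0,0.002]
    - [-0.001,0,0.002]
    - [-0.001,0,0.002]
    - [-0.001,0,0.002]
    - [-0.001,0,0.002]
  claw: 0

```text
time_s: 11.1
tool_pos: [0.5868, 0.0051, 0.1535]
orientation: [0.517, -0.517, 0.483, -0.483]
contact_force: [0.0, -0.5, 0.1]
opening: 0.999
```

```bash
python3 - <<'E'
from workcell import *;from h import *
np.set_printoptions(precision=4,suppress=True)
for i in range(3):
    st=observe();print(st["tool_pos"],st["contact_force"],st["ft_torque"],st["q"])
    s=snapshot("side")
print(*plan(st,(.5866,.0052,.152),.068))
crop(s,"pics/cs4.png",265,150,200,150,4)
s=snapshot("top");crop(s,"pics/ct4.png",265,170,180,120,4)
E
```

```text
[0.5868 0.0051 0.1535] [ 0.0267 -0.5288  0.087 ] [-0.0806  0.0595  0.0688] [-0.1036  0.5045  1.7228 -0.0007  0.9135 -0.1707]
[0.5868 0.0051 0.1536] [-0.3154  0.4939  0.8152] [-0.0579  0.0328  0.0114] [-0.1036  0.5045  1.7228 -0.0006  0.9135 -0.1707]
[0.5868 0.0051 0.1535] [-0.787  -0.3146  1.5122] [-0.101   0.0638 -0.0889] [-0.1036  0.5045  1.7229 -0.0006  0.9134 -0.1707]
[-0.101   1.5365 -0.1765] [-0.0007 -0.0005  0.0006]
```

View pics/cs4.png

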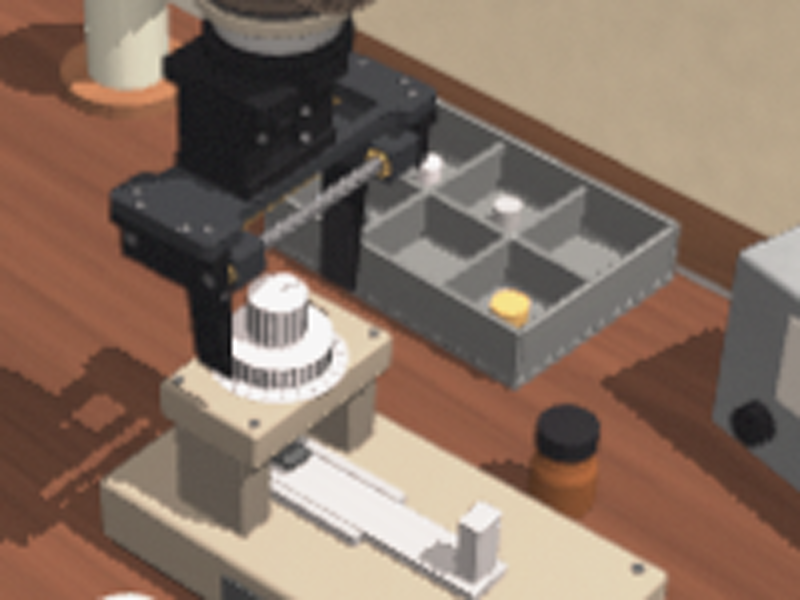

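View pics/ct4.png

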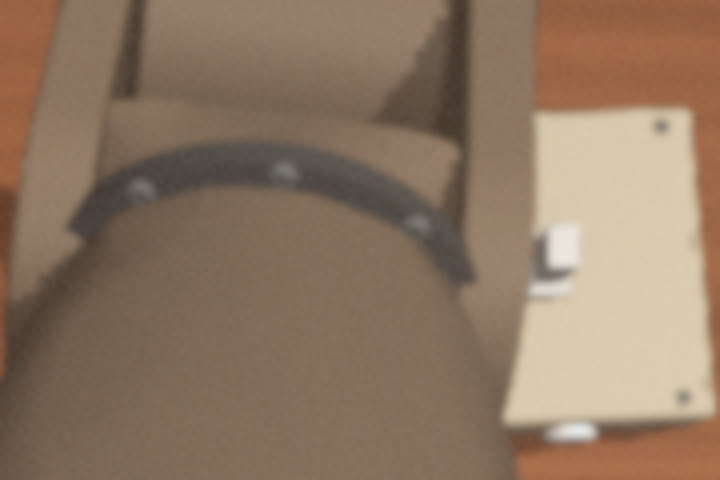

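The fingers straddle the knob with their tips above the ring. I'll close softly first to check centring.

play_rows:
  offset:
    - [0,0.5,0]
    - [0,0.5,0]
    - [0,0.5,0]
    - [0,0.5,0]
    - [0,0.5,0]
    - [0,0.5,0]
    - [0,0.5,0]
    - [0,0.5,0]
  angular:
    - [0,0,0]
    - [0,0,0]
    - [0,0,0]
    - [0,0,0]
    - [0,0,0]
    - [0,0,0]
    - [0,0,0]
    - [0,0,0]
  claw: 255
  newtons: 5

```text
time_s: 12.3
tool_pos: [0.5879, 0.0051, 0.1531]
orientation: [0.517, -0.516, 0.482, -0.484]
contact_force: [5.9, 0.2, -2.4]
opening: 0.336
```

```bash
cat > rd.py <<'E'
from workcell import *;from h import *;import sys,json
np.set_printoptions(precision=3,suppress=True)
n=int(sys.argv[1]);L=[]
for i in range(n):
    if i: snapshot("side")
    L.append(observe())
R=Rq(L[-1]["orientation"]).as_matrix()
a=lambda k:np.mean([x[k] for x in L],0)
print("t",L[-1]["time_s"],"pos",a("tool_pos")*1000,"psi %.4f"%np.arctan2(R[1,2],R[0,2]),"tilt",R[:2,1],"F",a("contact_force"),"T",a("ft_torque"),"open",L[-1]["opening"],"tau6 %.3f"%a("tau")[5],"Fz-tool",R.T@a("contact_force"))
E
python3 rd.py 5
```

```text
t 12.5 pos [587.931   5.166 153.092] psi 0.0674 tilt [ 0.003 -0.001] F [ 6.347  0.846 -2.723] T [ 0.061 -1.02  -0.005] open 0.33257976410489265 tau6 -0.010 Fz-tool [-0.419  2.744  6.38 ]
```

play_rows:
  offset:
    - [0,-0.5,0.2]
    - [0,-0.5,0.2]
    - [0,-0.5,0.2]
  angular:
    - [0,0,0]
    - [0,0,0]
    - [0,0,0]

```text
time_s: 12.88
tool_pos: [0.588, 0.0052, 0.1532]
orientation: [0.517, -0.516, 0.482, -0.484]
contact_force: [2.6, -0.6, -7.1]
opening: 0.335
```

```bash
python3 rd.py 5
```

```text
t 13.075 pos [587.998   5.197 153.255] psi 0.0674 tilt [ 0.003 -0.   ] F [ 2.666 -0.163 -7.636] T [-0.095 -0.364 -0.007] open 0.33307154305469894 tau6 -0.008 Fz-tool [0.337 7.644 2.627]
```

play_rows:
  offset:
    - [0,0.7,0.3]
    - [0,0.7,0.3]
    - [0,0.7,0.3]
    - [0,0.7,0.3]
  angular:
    - [0,0,-0.002]
    - [0,0,-0.002]
    - [0,0,-0.002]
    - [0,0,-0.002]
  claw: 255
  newtons: 40

```text
time_s: 13.58
tool_pos: [0.5881, 0.0052, 0.1532]
orientation: [0.517, -0.516, 0.481, -0.484]
contact_force: [-3.8, -0.5, 5.3]
opening: 0.329
```

```bash
python3 rd.py 6
```

```text
t 13.825 pos [588.093   5.193 153.177] psi 0.0674 tilt [ 0.003 -0.003] F [-3.927 -0.151  5.702] T [-0.153  0.911 -0.01 ] open 0.3282596296949822 tau6 -0.001 Fz-tool [-0.098 -5.713 -3.912]
```

play_rows:
  offset:
    - [0,0,0]
    - [0,0,0]
    - [0,0,0]
    - [0,0,0]
    - [0,0,0]
  angular:
    - [0,0.04,0]
    - [0,0.08,0]
    - [0,0.12,0]
    - [0,0.16,0]
    - [0,0.2,0]

```text
time_s: 14.45
tool_pos: [0.5878, 0.0052, 0.1532]
orientation: [-0.466, 0.466, -0.531, 0.534]
contact_force: [-2.7, 0.1, 1.4]
opening: 0.33
```

```bash
python3 rd.py 1;python3 rd.py 5
```

```text
t 14.45 pos [587.824   5.189 153.217] psi -0.1334 tilt [ 0.003 -0.003] F [-2.655  0.139  1.435] T [-0.095  0.633  0.238] open 0.3304809287971543 tau6 -0.271 Fz-tool [ 0.219 -1.442 -2.646]
t 14.65 pos [587.826   5.202 153.222] psi -0.1317 tilt [ 0.003 -0.003] F [-2.811 -0.429  2.071] T [-0.131  0.735  0.092] open 0.32768130118404865 tau6 0.088 Fz-tool [ 0.798 -2.077 -2.725]
```

play_rows:
  offset:
    - [0,0,0]
    - [0,0,0]
    - [0,0,0]
  angular:
    - [0,0.04,0]
    - [0,0.08,0]
    - [0,0.12,0]

```text
time_s: 15.02
tool_pos: [0.5877, 0.0052, 0.1532]
orientation: [-0.433, 0.433, -0.558, 0.56]
contact_force: [-3.4, -0.9, 0.4]
opening: 0.33
```

```bash
python3 rd.py 1;python3 - <<'E'
from workcell import *;from h import *
s=snapshot("side");crop(s,"pics/cs5.png",285,190,120,90,6)
E
```

```text
t 15.025 pos [587.668   5.229 153.22 ] psi -0.2518 tilt [ 0.002 -0.003] F [-3.378 -0.882  0.352] T [-0.088  0.736  0.273] open 0.3302364177402066 tau6 -0.270 Fz-tool [ 1.697 -0.357 -3.051]
```

View pics/cs5.png

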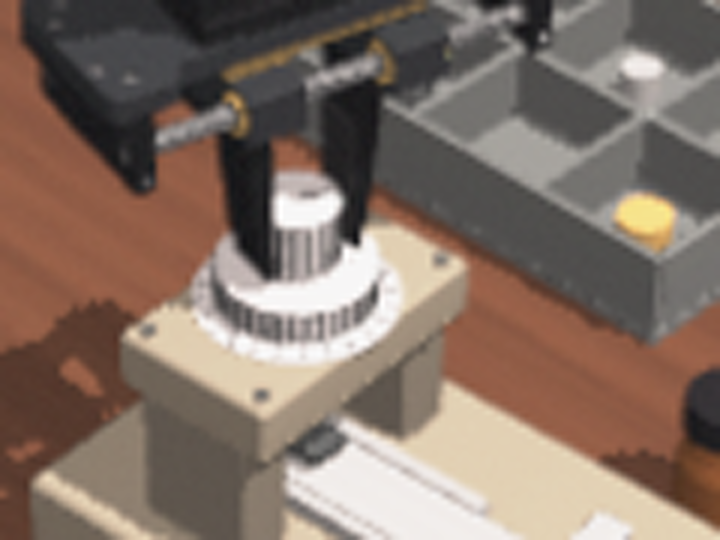

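The fingers hold only the knob, with the tips just clear of the ring. tau6 is a clean signal: it read 0.27 N m on both turning steps. I'll continue in small steps.

play_rows:
  offset:
    - [0,0,0]
    - [0,0,0]
  angular:
    - [0,0.035,0]
    - [0,0.07,0]

```text
time_s: 15.32
tool_pos: [0.5876, 0.0052, 0.1532]
orientation: [-0.412, 0.412, -0.573, 0.576]
contact_force: [-1.8, 0.5, 1.5]
opening: 0.331
```

```bash
python3 rd.py 1
```

```text
t 15.325 pos [587.556   5.24  153.214] psi -0.3254 tilt [ 0.002 -0.003] F [-1.791  0.5    1.453] T [-0.052  0.779  0.301] open 0.3309945347542172 tau6 -0.223 Fz-tool [ 0.101 -1.458 -1.853]
```

play_rows:
  offset:
    - [0,0,0]
    - [0,0,0]
  angular:
    - [0,0.035,0]
    - [0,0.07,0]

```text
time_s: 15.58
tool_pos: [0.5875, 0.0053, 0.1532]
orientation: [-0.391, 0.391, -0.588, 0.59]
contact_force: [-3.9, -0.4, 2.2]
opening: 0.329
```

```bash
python3 rd.py 1
```

```text
t 15.575 pos [587.466   5.276 153.21 ] psi -0.3976 tilt [ 0.002 -0.003] F [-3.937 -0.362  2.171] T [-0.039  0.825  0.289] open 0.32880208149572143 tau6 -0.195 Fz-tool [ 1.862 -2.177 -3.484]
```

play_rows:
  offset:
    - [0,0,0]
    - [0,0,0]
  angular:
    - [0,0.03,0]
    - [0,0.06,0]

```text
time_s: 15.82
tool_pos: [0.5874, 0.0053, 0.1532]
orientation: [-0.373, 0.373, -0.6, 0.602]
contact_force: [-4.1, 0.3, 2.0]
opening: 0.328
```

```bash
python3 rd.py 1
```

```text
t 15.825 pos [587.439   5.311 153.228] psi -0.4596 tilt [ 0.002 -0.002] F [-4.142  0.322  1.952] T [0.017 0.896 0.276] open 0.32777655560738955 tau6 -0.118 Fz-tool [ 1.552 -1.96  -3.85 ]
```

play_rows:
  offset:
    - [0,0,0]
    - [0,0,0]
  angular:
    - [0,0.03,0]
    - [0,0.06,0]

```text
time_s: 16.08
tool_pos: [0.5874, 0.0054, 0.1532]
orientation: [-0.354, 0.354, -0.611, 0.613]
contact_force: [-3.4, 0.2, 1.8]
opening: 0.333
```

```bash
python3 rd.py 1; python3 rd.py 4
```

```text
t 16.075 pos [587.351   5.365 153.216] psi -0.5216 tilt [ 0.001 -0.002] F [-3.394  0.229  1.78 ] T [0.009 0.92  0.224] open 0.3326220286469544 tau6 -0.123 Fz-tool [ 1.495 -1.785 -3.052]
t 16.225 pos [587.357   5.357 153.219] psi -0.5199 tilt [ 0.001 -0.002] F [-4.223  0.124  2.404] T [0.031 0.962 0.142] open 0.3262791601697208 tau6 0.115 Fz-tool [ 1.994 -2.41  -3.721]
```

play_rows:
  offset:
    - [0,0,0]
    - [0,0,0]
  angular:
    - [0,0.025,0]
    - [0,0.05,0]

```text
time_s: 16.48
tool_pos: [0.5873, 0.0054, 0.1532]
orientation: [-0.339, 0.339, -0.62, 0.622]
contact_force: [-4.7, 1.2, 2.8]
opening: 0.33
```

```bash
python3 rd.py 1
```

```text
t 16.475 pos [587.296   5.385 153.189] psi -0.5714 tilt [ 0.001 -0.002] F [-4.704  1.231  2.764] T [0.104 1.012 0.29 ] open 0.33020564866628016 tau6 -0.022 Fz-tool [ 1.512 -2.773 -4.616]
```

play_rows:
  offset:
    - [0,0,0]
  angular:
    - [0,0.025,0]

```text
time_s: 16.6
tool_pos: [0.5873, 0.0054, 0.1532]
orientation: [-0.33, 0.33, -0.624, 0.626]
contact_force: [-4.0, 0.5, 1.9]
opening: 0.329
```

```bash
python3 rd.py 1
```

```text
t 16.6 pos [587.262   5.425 153.205] psi -0.5981 tilt [ 0.001 -0.002] F [-4.025  0.471  1.91 ] T [0.065 1.026 0.344] open 0.32900893871145787 tau6 -0.027 Fz-tool [ 1.88  -1.916 -3.587]
```

play_rows:
  offset:
    - [0,0,0]
  angular:
    - [0,0.025,0]

```text
time_s: 16.73
tool_pos: [0.5872, 0.0054, 0.1532]
orientation: [-0.322, 0.322, -0.629, 0.63]
contact_force: [-4.4, 0.7, 3.2]
opening: 0.326
```

```bash
python3 rd.py 1
```

```text
t 16.725 pos [587.231   5.403 153.216] psi -0.6249 tilt [ 0.001 -0.002] F [-4.362  0.665  3.214] T [0.097 1.05  0.342] open 0.3257957174643122 tau6 -0.000 Fz-tool [ 2.016 -3.221 -3.92 ]
```

play_rows:
  offset:
    - [0,0,0]
  angular:
    - [0,0.015,0]

```text
time_s: 16.85
tool_pos: [0.5872, 0.0054, 0.1532]
orientation: [-0.317, 0.317, -0.631, 0.633]
contact_force: [-4.9, 0.6, 2.2]
opening: 0.329
```

```bash
python3 rd.py 1
```

```text
t 16.85 pos [587.237   5.43  153.23 ] psi -0.6412 tilt [ 0.001 -0.002] F [-4.875  0.614  2.168] T [0.056 0.97  0.316] open 0.3290020762897691 tau6 0.229 Fz-tool [ 2.427 -2.175 -4.269]
```

play_rows:
  offset:
    - [0,0,0]
  angular:
    - [0,0.015,0]

```text
time_s: 16.98
tool_pos: [0.5872, 0.0054, 0.1532]
orientation: [-0.312, 0.312, -0.634, 0.636]
contact_force: [-4.4, 0.6, 1.9]
opening: 0.329
```

```bash
python3 rd.py 1;python3 rd.py 6
```

```text
t 16.975 pos [587.219   5.437 153.199] psi -0.6571 tilt [ 0.001 -0.002] F [-4.449  0.595  1.88 ] T [0.105 0.995 0.385] open 0.32867764538909633 tau6 0.167 Fz-tool [ 2.248 -1.886 -3.882]
t 17.225 pos [587.206   5.449 153.203] psi -0.6561 tilt [ 0.001 -0.002] F [-4.706  0.825  2.515] T [0.108 1.004 0.273] open 0.3312637047670093 tau6 0.272 Fz-tool [ 2.22  -2.522 -4.227]
```

play_rows:
  offset:
    - [0,0,0]
  angular:
    - [0,0.015,0]

```text
time_s: 17.35
tool_pos: [0.5872, 0.0055, 0.1532]
orientation: [-0.307, 0.307, -0.636, 0.638]
contact_force: [-4.4, 0.8, 2.3]
opening: 0.327
```

```bash
python3 rd.py 1
```

```text
t 17.35 pos [587.207   5.45  153.21 ] psi -0.6716 tilt [ 0.001 -0.002] F [-4.374  0.823  2.301] T [0.111 1.058 0.403] open 0.32742379904392527 tau6 0.060 Fz-tool [ 2.08  -2.308 -3.93 ]
```

play_rows:
  offset:
    - [0,0,0]
  angular:
    - [0,0.015,0]

```text
time_s: 17.48
tool_pos: [0.5872, 0.0054, 0.1532]
orientation: [-0.302, 0.302, -0.638, 0.64]
contact_force: [-4.8, 0.6, 2.4]
opening: 0.325
```

```bash
python3 rd.py 1
```

```text
t 17.475 pos [587.199   5.433 153.247] psi -0.6877 tilt [ 0.001 -0.002] F [-4.843  0.558  2.359] T [0.128 1.017 0.423] open 0.3251698835626495 tau6 0.166 Fz-tool [ 2.645 -2.366 -4.091]
```

play_rows:
  offset:
    - [0,0,0]
  angular:
    - [0,0.015,0]

```text
time_s: 17.6
tool_pos: [0.5871, 0.0055, 0.1532]
orientation: [-0.297, 0.297, -0.641, 0.643]
contact_force: [-4.0, 2.3, 2.3]
opening: 0.329
```

```bash
python3 rd.py 1;python3 rd.py 8
```

```text
t 17.6 pos [587.143   5.5   153.206] psi -0.7037 tilt [ 0.001 -0.002] F [-4.     2.268  2.314] T [0.123 1.079 0.383] open 0.3288799834451553 tau6 0.180 Fz-tool [ 0.861 -2.323 -4.512]
t 17.95 pos [587.164   5.492 153.211] psi -0.7026 tilt [ 0.001 -0.002] F [-4.649  1.227  2.627] T [0.143 1.053 0.31 ] open 0.3319456877247733 tau6 0.288 Fz-tool [ 2.07  -2.635 -4.335]
```

From the torque rise over the free-turning baseline (about 0.40 against 0.267 N m), the load is about 11 N. The foot touched at about 0.62 rad and the total turn is now 0.77 rad. I'll release and lift.

play_rows:
  offset:
    - [0,0,0]
    - [0,0,0]
    - [0,0,0]
    - [0,0,0]
    - [0,0,0]
    - [0,-10,0]
    - [0,-30,0]
    - [0,-60,0]
    - [0,-90,0]
    - [0,-110,0]
    - [0,-110,0]
  angular:
    - [0,0,0]
    - [0,0,0]
    - [0,0,0]
    - [0,0,0]
    - [0,0,0]
    - [0,0,0]
    - [0,0,0]
    - [0,0,0]
    - [0,0,0]
    - [0,0,0]
    - [0,0,0]
  claw: 0

```text
time_s: 19.32
tool_pos: [0.5875, 0.0057, 0.265]
orientation: [-0.298, 0.296, -0.64, 0.643]
contact_force: [0.5, 0.1, -0.5]
opening: 1.001
```

```bash
python3 rd.py 3
```

```text
t 19.425 pos [587.104   5.731 263.845] psi -0.7026 tilt [ 0.001 -0.002] F [-0.136  0.13  -0.45 ] T [-0.107  0.106  0.002] open 0.9998694731036252 tau6 0.000 Fz-tool [-0.011  0.449 -0.189]
```

play_rows:
  offset:
    - [44,0,37]
    - [88,0,74]
    - [132,0,111]
    - [175,0,148]
    - [190,0,161]
    - [190,0,161]
  angular:
    - [0,0,0]
    - [0,0,0]
    - [0,0,0]
    - [0,0,0]
    - [0,0,0]
    - [0,0,0]

```text
time_s: 20.18
tool_pos: [0.5865, -0.2437, 0.2623]
orientation: [-0.296, 0.297, -0.641, 0.642]
contact_force: [0.2, 0.3, -0.3]
opening: 1.0
```

```bash
python3 - <<'E'
from workcell import *;from h import *;import pickle
np.set_printoptions(precision=4,suppress=True)
d={n:snapshot(n) for n in("side","top")};pickle.dump(d,open("s2.pkl","wb"))
cv2.imwrite("pics/ct6.png",d["top"]["image"][:,:,::-1])
a=pickle.load(open("s1.pkl","rb"))
z=lambda s,u,v,w,h:cv2.resize(s["image"][v:v+h,u:u+w,::-1],(400,300),interpolation=cv2.INTER_CUBIC)
cv2.imwrite("pics/cmp6.png",np.vstack([np.hstack([z(a["top"],301,206,56,42),z(d["top"],301,206,56,42)]),np.hstack([z(a["side"],300,205,68,51),z(d["side"],300,205,68,51)])]))
for n in d:
    P=cloud(d[n]);m=(np.hypot(P[...,0]-.597,P[...,1]+.134)<.03)&(P[...,2]>.094)&(P[...,2]<.102);q=P[m];print(n,m.sum(),q.mean(0))
E
```

```text
side 51 [ 0.5944 -0.1336  0.0967]
top 89 [ 0.5984 -0.1335  0.0971]
```

View pics/cmp6.png

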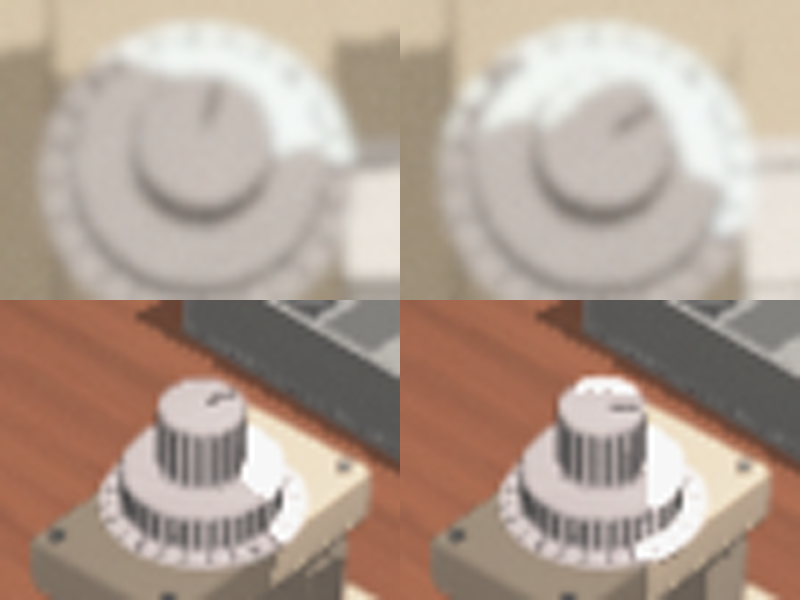

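View pics/ct6.png

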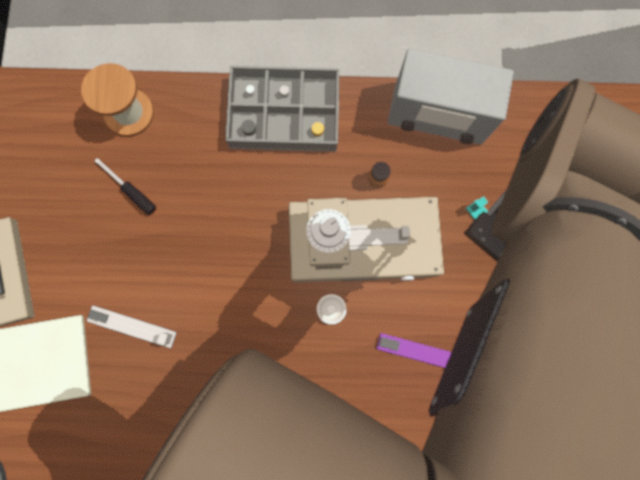

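The pointer turned clockwise by about 40–44°, which matches 0.77 rad, so there was no slip to speak of. The jar (380,174), dish (331,309) and spare (132,327) are where they were. One more check on the ring lug against the very first image.

```bash
python3 - <<'E'
from h import *;import pickle
a=pickle.load(open("s0.pkl","rb"));d=pickle.load(open("s2.pkl","rb"))
z=lambda s,u,v,w,h:cv2.resize(s["image"][v:v+h,u:u+w,::-1],(400,300),interpolation=cv2.INTER_CUBIC)
cv2.imwrite("pics/cmp7.png",np.vstack([np.hstack([z(s["top"],301,206,56,42) for s in(a,d)]),np.hstack([z(s["side"],312,225,48,36) for s in (a,d)])]))
E
```

```text
(no output)
```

View pics/cmp7.png

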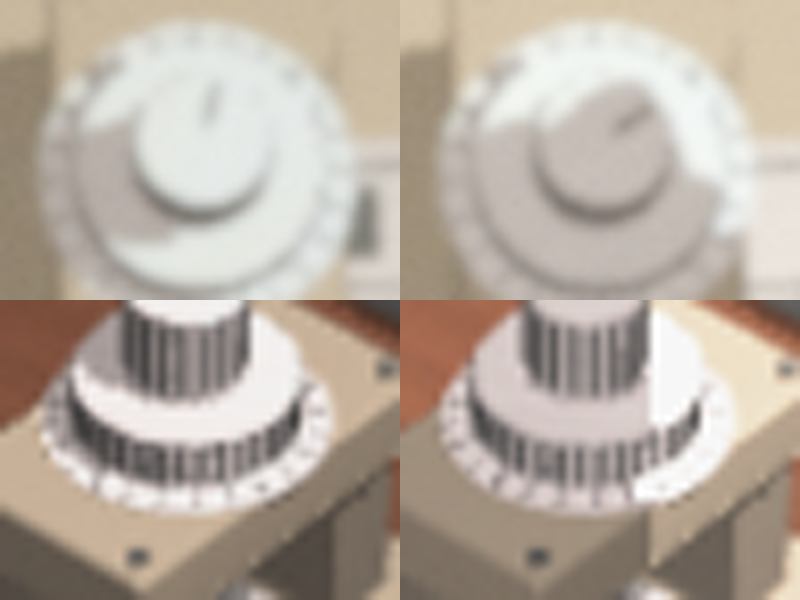

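The lug mark, at (105,70) and (505,75) in the paired crops, sits at the same place before and after. I'll hand in.

```bash
python3 -c "
from workcell import *
print(job_done())"
```

```text
the job is handed in; nothing more can be done
None
```

I pushed the carrier home, clamped it by turning the inner knob, let go and handed the job in at about 20 s. `job_done()` reports no verdict.

- **Carrier:** I pushed the tab with closed fingers. The arm then stopped moving while the push rose to 9.5 N, against the 25 N limit, so the carrier was on the stop. Both cameras put the tab 139–140 mm from the knob axis before clamping, and it had not moved afterwards.
- **Clamp:** I gripped only the knob and turned it clockwise 0.77 rad. The turning moment rose from about 0.27 to 0.40 N m, which means touch at about 0.62 rad and a foot load of about 11 N, give or take 2 N. The pointer turned 40–44°, which matches and rules out any significant slip.
- **Ring and other things:** Close crops from before and after show the ring's lug mark in the same place. In the top view the jar, dish and spare carrier are where they were. The gripper is open and clear of everything.

**Checks that disagreed:**
- The two cameras differed by about 4 mm in x. I resolved that by closing softly on the knob, which centred the gripper.
- The joint-6 torque looked clean at first, but it drifted with the motion. I based the load on the wrist moment instead. Each of those readings has about 0.03–0.05 N m of noise, which is why the load is only good to about 2 N.

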